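# Push the ring tray home and flip its latch

### The arm

A 7-joint arm with a two-finger parallel gripper is mounted at the origin on the work surface. World frame = base frame: x ahead of the robot, y to its left, z up, the work surface at z = 0. Lengths are in mm, angles in rad, forces in N, time in s.
With the tool pointing down it reaches from about 425 to 825 mm from the base axis. Payload 3.6 kg.
Tool frame: the origin (TCP) lies between the finger pads; the fingertips stand ctrl.tcp_to_tips ahead of it and the grasp point (between the pads) lies 6 mm ahead of it (ctrl.tcp_to_tips is the distance from the TCP to the fingertips, in mm); z points along the fingers, y is the direction in which the jaws open and shut (so a half turn about z gives the same grasp; the last joint's range is limited). The gripper opens to 93 mm and grips with 3 to 60 N. Pads are 15 mm wide; open, the fingers measure 128 mm over their backs; the gripper's body (75 mm by 188 mm) begins 65 mm behind the grasp point.
Start: joints at [-1.331, 0.615, -0.013, 1.423, 0.008, 1.103, -0.04], TCP at [170.711, 627.153, 243.64] pointing down, gripper open.
Joint ranges: [-3.12, 3.12], [-0.3, 2.06], [-1.34, 1.32], [0.26, 2.42], [-1.36, 4.5], [0.01, 1.98], [-2.84, 2.84]. Speed limits (rad/s): [2.79, 2.79, 3.14, 3.14, 3.14, 3.14, 3.14].

### API

Orientations are given as a unit quaternion [w, x, y, z].
In Python, from bench import get_state, eyes, ctrl, nets gives the robot as it stands.
- The arm moves only by the tool jog_arm, never from a script. Its arguments are lists of equal length, an entry for each row: "slide": the shift along the tool's x, y, z in cm, a list of three; "dr": the turn, a rotation vector about the tool's x, y, z in degrees, a list of three; "fingers": the opening, from 0 (shut) to 1 (fully open). In form: {"slide": [[tx, ty, tz], ...], "dr": [[wx, wy, wz], ...], "fingers": [fingers, ...]}. A call has 1 to 5 rows; each row is the pose to reach, as a shift and turn from the pose measured when the call began, along the tool's axes at that moment; what a row does not reach only later rows make up. A row lasts 1/8 s, in which the tool goes at most 62.5 mm and 10.7 degrees, less where a joint would pass 70% of its speed; a pose out of reach is approached as far as the arm can. A call with a gripper value outside its range is refused whole. The fingers move at their own pace and stop on an object; "force" is the grip in N (left out, the last holds). Time passes only in rows, so rows that repeat a pose let the fingers close. It gives the time, the measured TCP pose, the force and the opening at its end, in the units of the state.
- get_state(): the state, without advancing time (a new reading comes with each control period).
- eyes.get_image(name): name is "scene" or "top" or "wrist"; returns the picture (480x640x3 uint8, red, green, blue); there is no depth.
- eyes.camera_model(name): a dict with "intrinsics" (3x3 intrinsics, pixels), "R" (3x3) and "t" (3): a world point X has camera coordinates R X + t. Camera axes: x right, y down, z forward; pixel columns grow to the right and rows downward; lengths in mm; the calibration is good to about 2 mm. A picture is of the moment at which its call begins: read the wrist's pose just before it. camera_model takes no time and is no camera call; for the wrist camera it gives the pose at the moment of the call.
- ctrl.finish_job(): hands the job in, once; it reports no verdict.
Trained networks look in the newest picture that a camera, given by its name, has taken for a name from the list of things; names that differ only in an ending like _2 or _b are one class to them, and where a whole thing is asked for, a point or a joint stands for the part that bears it (a point fixed in the world has none). Each returns a list of dicts, best first, with "conf" (0 to 1); they miss things now and then, are a little off and sometimes report something else, mostly with a low value. They report only what shows in the picture. A call takes as long as a camera call. They do not tell look-alikes from the thing itself.
- nets.boxes_of(camera, label): "extent" ([left, top, right, bottom] in pixels, round what is visible of it).
- nets.trace(camera, label): "pixels" (480x640 bool, what is visible of it) and "extent" ([left, top, right, bottom] in pixels, round what is visible of it).
- nets.pinpoint(camera, label): "point" ([row, column] in pixels: a listed point, or the origin of a listed thing).
The state is a dict: "t": time; "qpos": joint angles; "joint_vel": joint speeds; "joint_efforts": joint torques, N m; "position": TCP position; "eef_rot": TCP orientation; "wrist_force": force on the tool from outside, world axes, zero at the start; "moment": the same for the moment, N m; "width": finger opening in mm.
Only numpy, scipy, OpenCV 4.12 (cv2) and the standard library are available. Lean on these libraries where they do the work, as an engineer would, in place of code of your own. Each camera call takes 0.05 s, during which the arm holds its last target.

### The job

Push the grey jewellery tray along its dock until it rests fully home against the back stop, and only then push the red-ball latch lever over past its centre so that it snaps down into its locked position in front of the tray. Do it by pushing with the fingertips: the tray must stay flat in the dock and not be lifted, and every other thing on the counter must be left alone where it is. Finish clear of everything.

Things in the scene. Friction and masses are not known exactly. Their poses are not given: they have to be found in the camera images.
- dock: Tray dock fixed to the counter: dark wooden base 190 x 240 x 8 mm (x, y, z), aluminium side rails (inner faces at y = +-92.5 mm, 8 mm thick, tops 30 mm above the counter), open at the front. Origin: centre of the base's underside, on the counter. x points from the front to the back stop, the way the tray is pushed; y to the side that carries the latch; z up. Position and yaw vary.
- back_stop (a point): Middle of the tray-side face of the aluminium back stop, at (95, 0, 22) mm in the dock's frame; the stop is 201 mm wide, its top 36 mm above the counter. The tray is home when its back wall touches this face: its origin is then at x = +35 mm and its front face at x = -25 mm in the dock's frame.
- tray: Loose grey tray, 120 (x) by 180 (y) by 35 mm tall, 4 mm walls, six compartments with rings, 0.3 to 0.6 kg; friction 1 to 5 N. Stands on the dock's base (underside 8 mm, rim 43 mm above the counter) between the rails, 2.5 mm play each side, 30 to 60 mm short of the back stop. Origin: centre of its underside; axes as the dock's. Nothing but the flat base lies before its front wall's middle.
- latch (a joint): Over-centre lever, rad, about the dock's x axis: 0 = open, handle leaning outwards (dock +y) 0.55 rad from upright; 0.55 = upright, dead centre; 1.10 = locked, leaning 0.55 rad inwards (dock -y) over the tray's corner. A spring drives it from the centre to the nearer end, where it stays; pushing it over takes about 2.5 N at the ball, 5 N half-way down the rod.
- latch_finger (a point): Lower end of the lever's stop finger, a 10 mm steel rod that turns with the lever. Open, it hangs 30 mm or more above the tray's rim, 35 mm in from the +y rail. Locked, it stands before the tray's front wall at (-34, 67, 30) mm in the dock's frame, 4 mm clear of a tray that is home. If the tray is not home it lands on the tray and the lever cannot lock.
- latch_pivot (a point): Pivot of the latch lever, at (-34, 112, 62) mm in the dock's frame, between two dark steel cheeks (36 x 20 mm over all in x and y) that rise to 74 mm above the counter, outside the tray's +y side.
- latch_ball (a point): Centre of the red ball (26 mm diameter) on the end of the latch's handle, a straight steel rod 10 mm thick and 90 mm long from the pivot to the ball's centre. At either end of its travel the ball's centre is about 139 mm above the counter and 47 mm to the side of the pivot. The counter outside it (dock +y) is free for 75 mm.
- bangle: Loose brass bangle lying flat, 68 mm outside diameter, 18 mm high, on the counter beside the dock's -y side. Leave alone. Origin: centre of its underside.
- ring_box: Loose blue ring box, 55 x 55 x 36 mm, with a white cushion and a gold ring on top (52 mm high in all), beside the dock's -y side. Leave alone. Origin: centre of its underside.
- loupe: Loose black loupe, 32 mm diameter and 24 mm high, with a steel tab reaching to 48 mm along its x, behind the dock. Leave alone. Origin: centre of the round part's underside.
- polish_jar: Loose amber jar with white cap, 56 mm diameter, 60 mm high, on the counter to the dock's +y side, about 290 mm from the dock's middle. Leave alone. Origin: centre of its underside.
- ring_cone: Loose wooden ring cone, foot 52 mm diameter, 85 mm high, on the counter to the robot's left, nearer the robot than the dock. Leave alone. Origin: centre of its underside.
- screwdriver: Loose screwdriver with yellow handle, 160 mm long, lying on the counter far to the robot's right. Leave alone. Origin: on the counter under its middle; x along it to the tip.
Things that resemble listed ones, but are neither listed nor needed, are in the scene too. Leave any green or pink look-alike of the tray alone.

How it is judged (in metres and radians):
On the way, in this order (a step that is already met when the one before it is completed fails the run):
1. the tray is home (within 4 mm of the back stop) while the latch is still open (x of tray in the frame of dock above 0.031 m and value of joint latch below 0.3 rad), for 0.1 s.
2. the latch has been flipped over to locked (value of joint latch above 1 rad), for 0.2 s.
At the end, for the whole second after the job is handed in: The tray lies flat in the dock, at rest, within 5 mm of the back stop; the latch lever rests at its locked end (joint above 1.0 rad); every other loose thing is within 20 mm of where it began (x of tray in the frame of dock above 0.03 m and z of tray in the frame of dock below 0.011 m and angle between tray's own z axis and vertical below 0.04 rad and linear speed of tray below 0.01 m/s and value of joint latch above 1 rad and distance of each of bangle, ring_box, loupe, polish_jar, ring_cone, screwdriver from where it was at the start of the episode below 0.02 m); the robot touches nothing.
It fails at once if the tray is lifted or tipped in the dock (more than 8 mm up, or 0.12 rad) (z of tray in the frame of dock above 0.016 m or angle between tray's own z axis and vertical above 0.12 rad).
It fails at once if the latch is thrown past its centre before the tray is home (value of joint latch above 0.65 rad and x of tray in the frame of dock below 0.029 m).
It fails at once if another thing on the counter is moved more than 20 mm or lifted (distance of any of bangle, ring_box, loupe, polish_jar, ring_cone, screwdriver from where it was at the start of the episode above 0.02 m).
It also fails if it takes over 48 s, if anything falls off the work surface, if the arm or the gripper's body presses on something with over 40 N, if the wrist force passes 120 N, or if a joint passes its speed limit or range.

## Working session

There is one attempt and no reset: what is moved stays moved. The work goes in short steps, Python scripts to look and compute and a tool call to move; the robot and the scene stay as the last step left them, time stands still between calls to the robot, and variables do not carry over. Pictures are saved under pics/ and viewed, and the job is handed in when it is done.

Besides the shell and the picture viewer there is one more tool, called after "Emit:" by a JSON object that holds its "api" and its "payload", one argument or row to a line. jog_arm: Moves the arm, as the interface text tells. Its arguments: {"type":"object","properties":{"slide":{"type":"array"},"dr":{"type":"array"},"fingers":{"type":"array"},"force":{"type":"number"}},"required":["slide","dr","fingers"]}

```bash
ls; mkdir -p pics
cat > h.py <<'E'
import numpy as np, cv2
from bench import get_state, eyes, ctrl, nets
def save(cam,n):
    im=eyes.get_image(cam); cv2.imwrite(f'pics/{n}.png',im[:,:,::-1]); return im
def ray(cam,row,col,z):
    m=eyes.camera_model(cam);K=np.array(m['intrinsics']);R=np.array(m['R']);t=np.array(m['t'])
    d=R.T@np.linalg.inv(K)@np.array([col,row,1.]);c=-R.T@t
    return c+d*(z-c[2])/d[2]
def proj(cam,X):
    m=eyes.camera_model(cam);K=np.array(m['intrinsics']);p=K@(np.array(m['R'])@np.array(X,float)+np.array(m['t']))
    return p[:2]/p[2]
E
python3 - <<'E'
from h import *
np.set_printoptions(precision=1,suppress=True)
save('top','top0');save('scene','scene0')
for l,z in [('dock',0),('back_stop',22),('tray',8),('latch_pivot',62),('latch_ball',139),('latch_finger',75)]:
    for r in nets.pinpoint('top',l)[:3]: print(l,r['conf'],r['point'],ray('top',*r['point'],z))
s=get_state();print(s['t'],s['position'],s['eef_rot'],s['wrist_force'],ctrl.tcp_to_tips,s['width'])
E
```

```text
pics
dock 0.41 [263.6, 452.6] [ 483.1 -446.2    0. ]
back_stop 0.55 [191.0, 285.7] [699.6  58.5  22. ]
back_stop 0.49 [228.0, 286.7] [584.6  53.2  22. ]
tray 0.94 [230.2, 283.9] [580.8  62.6   8. ]
tray 0.82 [211.4, 406.4] [ 642.  -309.5    8. ]
tray 0.57 [311.6, 254.4] [336.4 144.    8. ]
latch_pivot 0.58 [232.5, 246.6] [561.5 166.6  62. ]
latch_ball 0.62 [230.1, 224.6] [551.5 215.6 139. ]
latch_finger 0.45 [232.7, 265.1] [558.5 111.4  75. ]
0.4 [170.7 627.1 243.4] [-0.   0.1  1.  -0. ] [ 0.8  0.3 -0.9] 25.0 93.52484536086646
```

View pics/top0.png

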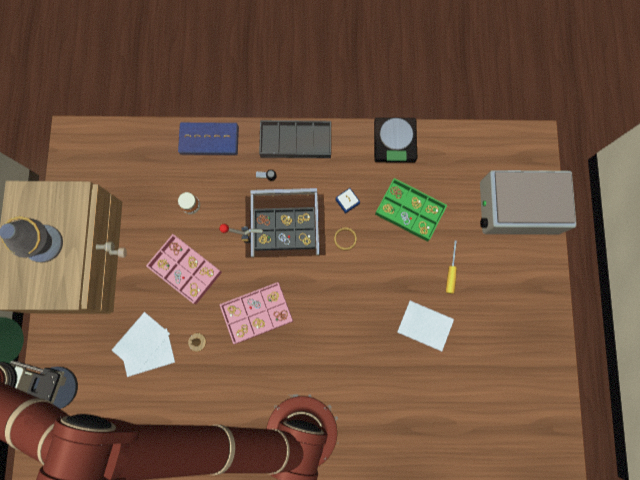

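View pics/scene0.png

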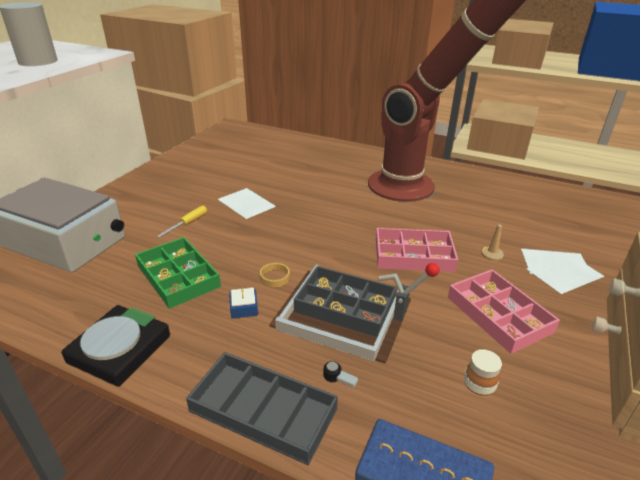

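Run:
```python
import cv2
im=cv2.imread('pics/top0.png')
c=im[160:280,200:360]
cv2.imwrite('pics/z0.png',cv2.resize(c,None,fx=5,fy=5,interpolation=cv2.INTER_CUBIC))
```

```text
(no output)
```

View pics/z0.png

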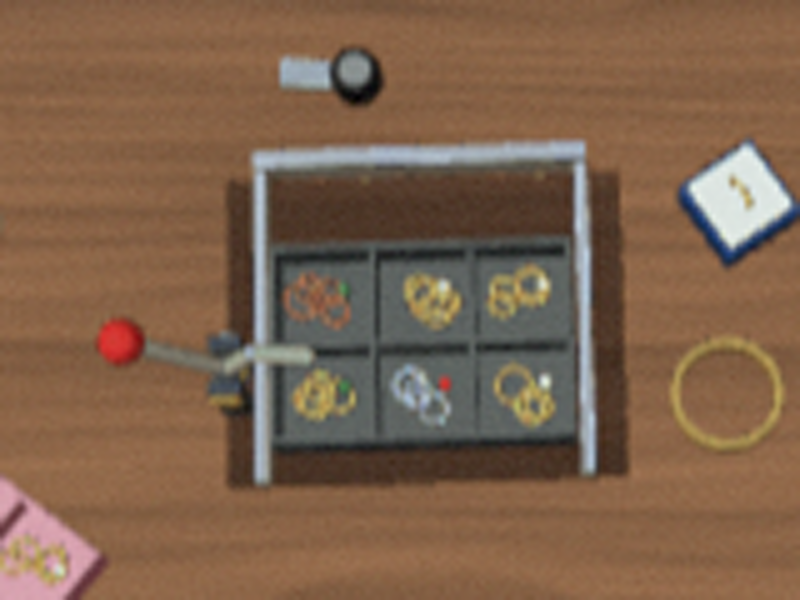

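```bash
cat > fit.py <<'E'
from h import *
from scipy.optimize import least_squares
np.set_printoptions(precision=2,suppress=True)
z=lambda u,v:(200+(u-2)/5,160+(v-2)/5)
pts=[((-95,120,8),z(228,487)),((-95,-120,8),z(626,474)),((-95,92.5,30),z(270,485)),((-95,-92.5,30),z(582,475)),
((95,100.5,36),z(253,168)),((95,-100.5,36),z(585,157)),((-34,112,74),z(225,369)),((-34,112+47,139),z(121,342))]
def T(p,X):
    c,s=np.cos(p[2]),np.sin(p[2]); return [p[0]+c*X[0]-s*X[1],p[1]+s*X[0]+c*X[1],X[2]]
def f(p): return np.concatenate([proj('top',T(p,X))-np.array(u) for X,u in pts])
if __name__=='__main__':
    r=least_squares(f,[615,60,0],x_scale=[10,10,.1]);print(r.x,r.fun.reshape(-1,2))
    p=r.x
    for n,X in dict(pivot=(-34,112,62),ball=(-34,159,139),home=(-25,0,20)).items(): print(n,T(p,X))
    # tray front rim corners
    c,s=np.cos(p[2]),np.sin(p[2])
    for u in [(283,448),(574,438),(568,237),(272,245)]:
        a=z(*u);w=ray('top',a[1],a[0],43)-np.array([p[0],p[1],0]);print('tray rim dock',c*w[0]+s*w[1],-s*w[0]+c*w[1])
E
python3 fit.py
```

```text
[596.29  60.51   0.04] [[-0.13  0.47]
 [ 0.58  0.51]
 [-0.28 -0.63]
 [ 0.12 -0.63]
 [-0.28  0.11]
 [ 0.26  0.32]
 [-0.22 -0.59]
 [-0.03  0.43]]
pivot [np.float64(558.0147234584097), np.float64(171.11791984708913), 62]
ball [np.float64(556.2088040495528), np.float64(218.08321187310247), 139]
home [np.float64(571.3115447781137), np.float64(59.54644256551924), 20]
tray rim dock -77.39441594849106 82.26127079767767
tray rim dock -76.92225015047018 -88.12828174018811
tray rim dock 44.81045258408588 -88.15109051785704
tray rim dock 45.39388863229702 87.74487859528567
```

```bash
cat > mv.py <<'E'
from h import *
from scipy.spatial.transform import Rotation as Ro
np.set_printoptions(precision=2,suppress=True)
P=(596.3,60.5,0.0384)
def D(x,y,z):
    c,s=np.cos(P[2]),np.sin(P[2]); return np.array([P[0]+c*x-s*y,P[1]+s*x+c*y,z])
def cur():
    s=get_state();w,x,y,z=s['eef_rot'];return s,np.array(s['position']),Ro.from_quat([x,y,z,w])
def to(tcp,sgn):
    s,p,R=cur()
    yx=np.array([np.cos(P[2]),np.sin(P[2]),0])*sgn; z=np.array([0,0,-1.]);x=np.cross(yx,z)
    T=Ro.from_matrix(np.c_[x,yx,z])
    print('slide cm',R.inv().apply(tcp-p)/10,'dr',(R.inv()*T).as_rotvec(degrees=True))
def st():
    s,p,R=cur();c,sn=np.cos(P[2]),np.sin(P[2]);d=p-np.array([P[0],P[1],0])
    print('t',s['t'],'dock tcp',c*d[0]+sn*d[1],-sn*d[0]+c*d[1],d[2],'F',np.array(s['wrist_force']),'q',np.array(s['qpos']))
E
python3 - <<'E'
from mv import *
st();print(cur()[2].as_matrix())
for sg in (1,-1): to(D(-135,0,200),sg)
E
```

```text
t 0.4 dock tcp -403.5648123042036 582.490057559961 243.4404386680213 F [ 0.79  0.26 -0.85] q [-1.33  0.62 -0.01  1.42  0.01  1.1  -0.04]
[[-0.96  0.26 -0.  ]
 [ 0.26  0.96 -0.  ]
 [ 0.   -0.   -1.  ]]
slide cm [-43.07 -47.53   4.36] dr [-0.02  0.01 72.57]
slide cm [-43.07 -47.53   4.36] dr [  -0.02   -0.03 -107.43]
```

Emit:
{"api": "jog_arm", "payload": {
  "slide": [
    [-43.1,-47.5,4.4],
    [-43.1,-47.5,4.4],
    [-43.1,-47.5,4.4],
    [-43.1,-47.5,4.4],
    [-43.1,-47.5,4.4]
  ],
  "dr": [
    [0,0,72.6],
    [0,0,72.6],
    [0,0,72.6],
    [0,0,72.6],
    [0,0,72.6]
  ],
  "fingers": [0,0,0,0,0]
}}

```text
t: 1.02
position: [313.1, 347.7, 222.6]
eef_rot: [0.0, 0.568, 0.823, 0.001]
wrist_force: [1.2, 0.4, 0.3]
width: 47.8
```

```bash
python3 -c "
from mv import *
st();to(D(-135,0,200),1)"
```

```text
t 1.025 dock tcp -271.96379968014475 297.8395906228083 222.5846011575725 F [1.19 0.44 0.34] q [-1.07  0.37  0.26  1.97 -0.13  0.82 -0.38]
slide cm [-32.59   3.53   2.25] dr [ 0.06 -0.04 18.51]
```

Emit:
{"api": "jog_arm", "payload": {
  "slide": [
    [-32.6,3.5,2.2],
    [-32.6,3.5,2.2],
    [-32.6,3.5,2.2],
    [-32.6,3.5,2.2],
    [-32.6,3.5,2.2]
  ],
  "dr": [
    [0,0,18.5],
    [0,0,18.5],
    [0,0,18.5],
    [0,0,18.5],
    [0,0,18.5]
  ],
  "fingers": [0,0,0,0,0]
}}

```text
t: 1.65
position: [454.1, 69.7, 202.0]
eef_rot: [0.0, 0.693, 0.721, 0.001]
wrist_force: [1.0, 0.4, 0.4]
width: 1.1
```

```bash
python3 -c "
from mv import *
st();to(D(-135,0,200),1)"
```

```text
t 1.65 dock tcp -141.71767175158018 14.654837598060283 201.96128443148126 F [0.99 0.45 0.36] q [-0.48  0.4   0.38  2.02 -0.21  0.76  0.07]
slide cm [-1.47  0.67  0.2 ] dr [ 0.14 -0.09  0.06]
```

Emit:
{"api": "jog_arm", "payload": {
  "slide": [
    [-1.5,0.7,5],
    [-1.5,0.7,10],
    [-1.5,0.7,14],
    [-1.5,0.7,15.8],
    [-1.5,0.7,15.8]
  ],
  "dr": [
    [0,0,0],
    [0,0,0],
    [0,0,0],
    [0,0,0],
    [0,0,0]
  ],
  "fingers": [0,0,0,0,0]
}}

```text
t: 2.28
position: [461.6, 55.1, 43.0]
eef_rot: [-0.001, 0.693, 0.721, 0.001]
wrist_force: [-0.4, 0.1, 0.2]
width: 0.6
```

```bash
python3 -c "
from mv import *
st();to(D(-50,0,44),1);save('scene','s1');save('top','t1')"
```

```text
t 2.275 dock tcp -134.80553655848735 -0.1765910691074506 42.98863425334739 F [-0.37  0.13  0.21] q [-0.3   0.68  0.21  2.14 -0.38  0.36  0.26]
slide cm [ 0.01  8.48 -0.1 ] dr [ 0.   -0.08  0.05]
```

View pics/s1.png

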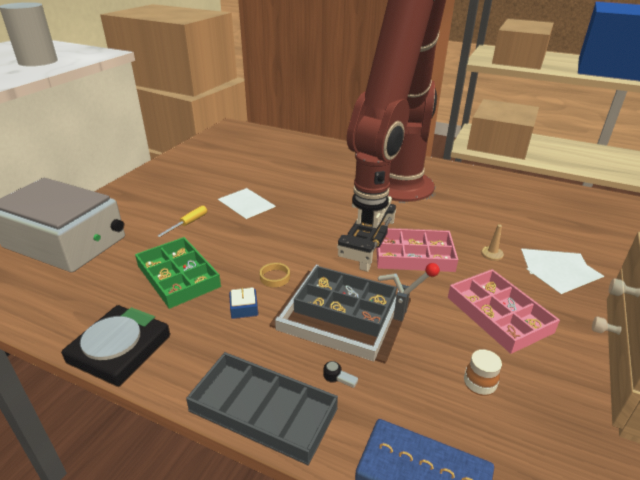

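Emit:
{"api": "jog_arm", "payload": {
  "slide": [
    [0,2,-0.1],
    [0,3.2,-0.1],
    [0,3.8,-0.1],
    [0,4.4,-0.1],
    [0,5,-0.1]
  ],
  "dr": [
    [0,0,0],
    [0,0,0],
    [0,0,0],
    [0,0,0],
    [0,0,0]
  ],
  "fingers": [0,0,0,0,0]
}}

```text
t: 3.0
position: [507.9, 57.2, 45.4]
eef_rot: [-0.004, 0.693, 0.721, -0.002]
wrist_force: [-9.8, -1.3, 9.7]
width: 0.6
```

Emit:
{"api": "jog_arm", "payload": {
  "slide": [
    [0,0.5,0],
    [0,1,0],
    [0,1.5,0],
    [0,2,0],
    [0,2.4,0]
  ],
  "dr": [
    [0,0,0],
    [0,0,0],
    [0,0,0],
    [0,0,0],
    [0,0,0]
  ],
  "fingers": [0,0,0,0,0]
}}

```text
t: 3.62
position: [526.1, 58.2, 44.9]
eef_rot: [-0.009, 0.693, 0.721, -0.006]
wrist_force: [-9.8, -1.1, 9.7]
width: 0.4
```

```bash
python3 -c "
from mv import *
st();to(D(-42.5,0,44),1);save('scene','s2')"
```

```text
t 3.625 dock tcp -70.25044647344635 0.35146621184876015 44.85083582753767 F [-9.76 -1.07  9.67] q [-0.31  0.74  0.25  1.95 -0.35  0.52  0.23]
slide cm [-0.04  2.78  0.03] dr [-1.17 -0.24  0.06]
```

View pics/s2.png

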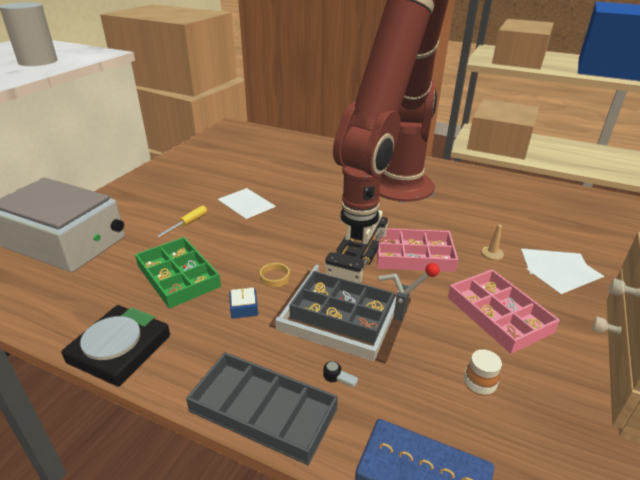

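Emit:
{"api": "jog_arm", "payload": {
  "slide": [
    [0,0.5,0],
    [0,1,0],
    [0,1.5,0],
    [0,2,0],
    [0,2.4,0]
  ],
  "dr": [
    [0,0,0],
    [0,0,0],
    [0,0,0],
    [0,0,0],
    [0,0,0]
  ],
  "fingers": [0,0,0,0,0]
}}

```text
t: 4.3
position: [544.4, 59.0, 44.3]
eef_rot: [-0.014, 0.693, 0.721, -0.01]
wrist_force: [-9.1, -1.0, 11.7]
width: 0.2
```

```bash
python3 -c "
from mv import *
st();to(D(-42.5,0,44),1);save('top','t3')
import cv2
c=cv2.imread('pics/t3.png')[160:280,200:360]
cv2.imwrite('pics/z3.png',cv2.resize(c,None,fx=5,fy=5,interpolation=cv2.INTER_CUBIC))"
```

```text
t 4.3 dock tcp -51.88906653103708 0.4857734854748377 44.283361771184005 F [-9.07 -0.98 11.72] q [-0.31  0.76  0.26  1.88 -0.35  0.58  0.22]
slide cm [-0.05  0.94 -0.  ] dr [-1.91 -0.32  0.05]
```

View pics/z3.png

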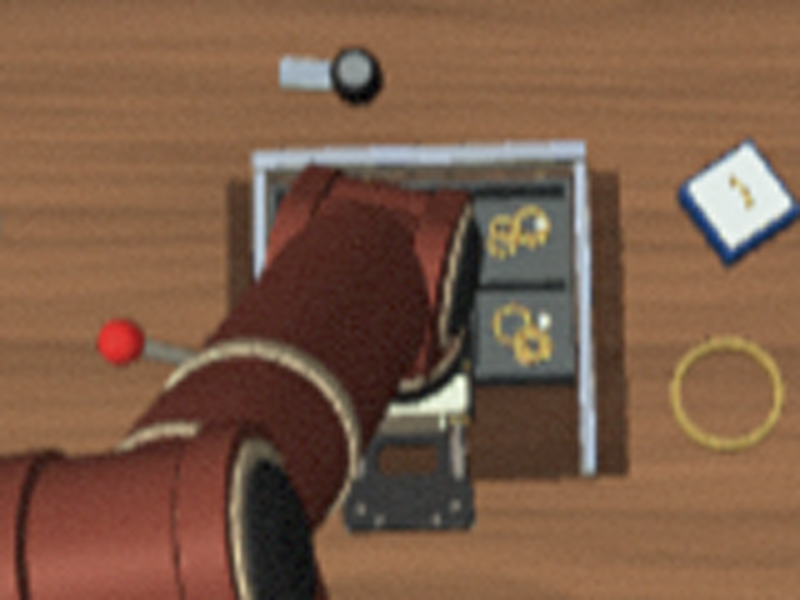

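Emit:
{"api": "jog_arm", "payload": {
  "slide": [
    [0,0.4,0],
    [0,0.8,0],
    [0,1.2,0],
    [0,1.5,0],
    [0,1.7,0]
  ],
  "dr": [
    [0,0,0],
    [-1,0,0],
    [-1,0,0],
    [-1,0,0],
    [-1,0,0]
  ],
  "fingers": [0,0,0,0,0]
}}

```text
t: 4.97
position: [556.6, 59.5, 43.5]
eef_rot: [-0.012, 0.693, 0.721, -0.007]
wrist_force: [-11.6, -0.7, 10.4]
width: 0.6
```

```bash
cat > z.py <<'E'
from mv import *
import sys
n=sys.argv[1]
st();to(D(-42.5,0,44),1);save('top','t'+n);save('scene','s'+n)
c=cv2.imread(f'pics/t{n}.png')[160:280,200:360]
cv2.imwrite(f'pics/z{n}.png',cv2.resize(c,None,fx=5,fy=5,interpolation=cv2.INTER_CUBIC))
E
python3 z.py 4
```

```text
t 4.975 dock tcp -39.70695743718777 0.5699721085555867 43.54908391614175 F [-11.61  -0.74  10.37] q [-0.3   0.77  0.26  1.86 -0.35  0.59  0.22]
slide cm [-0.06 -0.28 -0.04] dr [-1.54 -0.39  0.03]
```

View pics/z4.png

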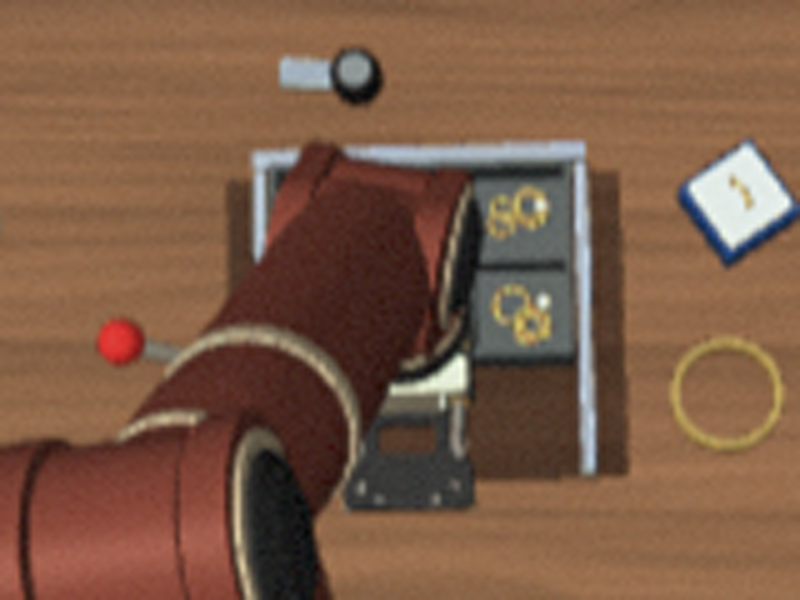

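Emit:
{"api": "jog_arm", "payload": {
  "slide": [
    [0,0.4,0],
    [0,0.7,0],
    [0,1.0,0],
    [0,1.2,0],
    [0,1.2,0]
  ],
  "dr": [
    [0,0,0],
    [-1,0,0],
    [-1,0,0],
    [-1,0,0],
    [-1,0,0]
  ],
  "fingers": [0,0,0,0,0]
}}

```text
t: 5.7
position: [557.3, 59.7, 42.9]
eef_rot: [-0.015, 0.693, 0.72, -0.009]
wrist_force: [-18.7, 0.0, 19.9]
width: 0.2
```

```bash
python3 z.py 5
```

```text
t 5.7 dock tcp -39.05329455412861 0.657950746148539 42.918553966295185 F [-18.68   0.05  19.92] q [-0.3   0.77  0.26  1.85 -0.35  0.6   0.22]
slide cm [-0.06 -0.35 -0.1 ] dr [-1.97 -0.53  0.01]
```

View pics/z5.png

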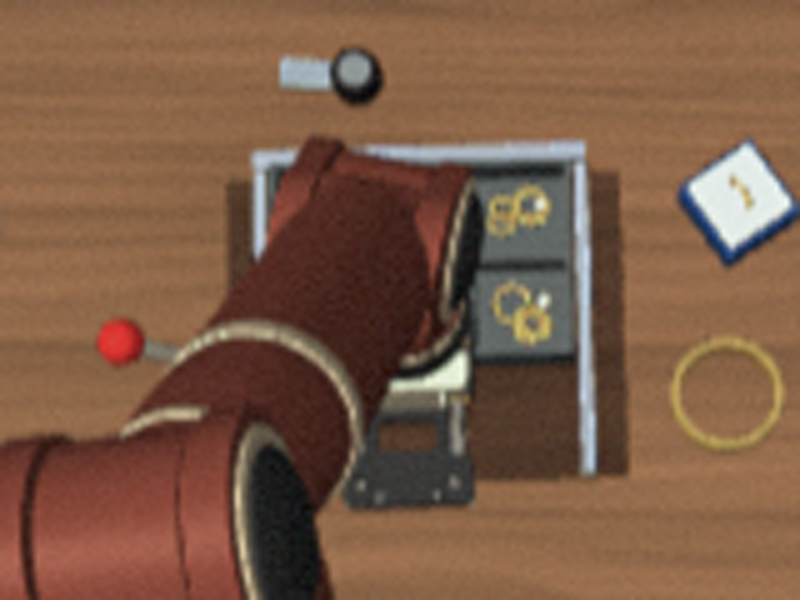

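Emit:
{"api": "jog_arm", "payload": {
  "slide": [
    [0,-1,0],
    [0,-4,0],
    [0,-6,0],
    [0,-6,-6],
    [0,-6,-12]
  ],
  "dr": [
    [0,0,0],
    [-1,0,0],
    [-2,0,0],
    [-2,0,0],
    [-2,0,0]
  ],
  "fingers": [0,0,0,0,0]
}}

```text
t: 6.42
position: [500.7, 56.3, 165.8]
eef_rot: [-0.004, 0.693, 0.72, 0.002]
wrist_force: [2.1, 0.5, -0.7]
width: 0.5
```

```bash
python3 z.py 6; python3 -c "
from mv import *
to(D(-100,0,240),1);to(D(-36,220,240),1)
z=lambda u,v:(200+(u-2)/5,160+(v-2)/5)
for u in [(574,361)]:
    a=z(*u);w=ray('top',a[1],a[0],43)-np.array([P[0],P[1],0]);print(w[0]+.0384*w[1])
"
```

```text
t 6.425 dock tcp -95.73893515256066 -0.5075895405371007 165.81512023759598 F [ 2.1   0.55 -0.69] q [-0.4   0.51  0.36  1.94 -0.27  0.73  0.17]
slide cm [-0.05  5.34 12.17] dr [-0.09 -0.5  -0.02]
slide cm [ 0.16 -0.82 -6.95] dr [ 0.8  -0.58 -0.03]
slide cm [22.16  5.56 -6.64] dr [ 0.8  -0.58 -0.03]
-30.783824375742956
```

View pics/s6.png

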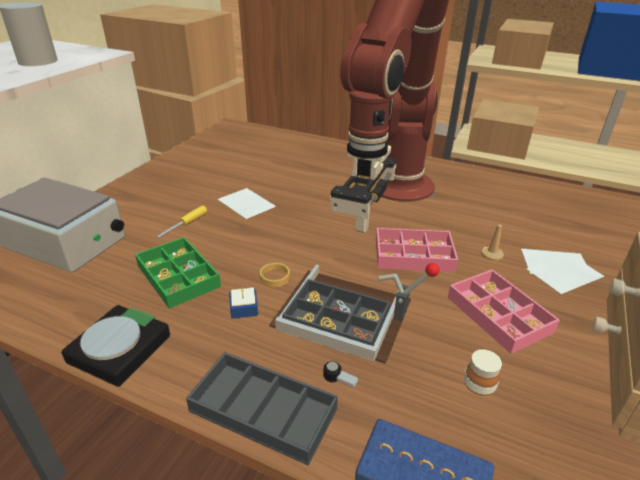

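View pics/z6.png

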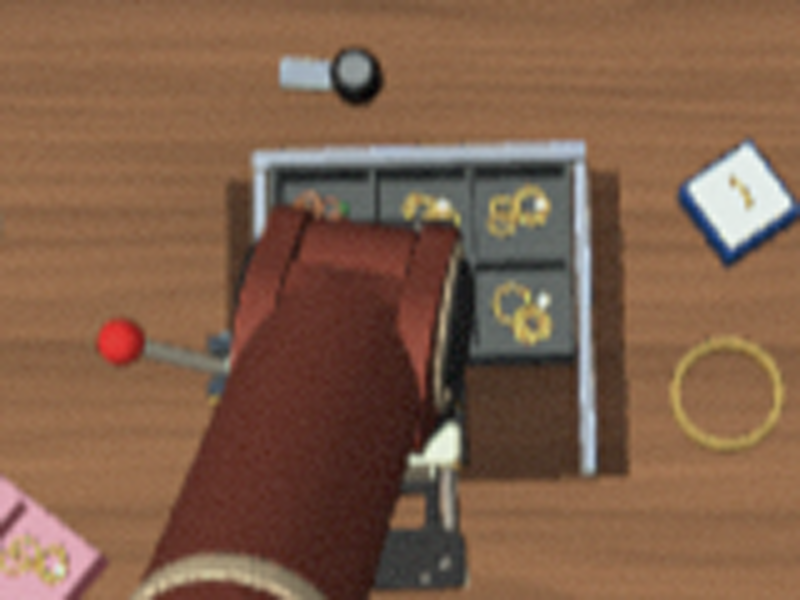

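Emit:
{"api": "jog_arm", "payload": {
  "slide": [
    [3,1,-7.5],
    [8,2,-7.5],
    [14,4,-7.5],
    [19,5.5,-7],
    [22.2,5.5,-6.6]
  ],
  "dr": [
    [0.8,-0.6,0],
    [0.8,-0.6,0],
    [0.8,-0.6,0],
    [0.8,-0.6,0],
    [0.8,-0.6,0]
  ],
  "fingers": [0,0,0,0,0]
}}

```text
t: 7.15
position: [550.9, 282.9, 238.0]
eef_rot: [-0.001, 0.692, 0.722, -0.0]
wrist_force: [0.5, -0.5, 0.3]
width: 0.4
```

```bash
python3 z.py 7; python3 -c "
from mv import *
c=cv2.imread('pics/s7.png')[250:370,260:420]
cv2.imwrite('pics/zs7.png',cv2.resize(c,None,fx=5,fy=5,interpolation=cv2.INTER_CUBIC))
for l in ('tray','back_stop'):
  for r in nets.pinpoint('top',l)[:3]: print(l,r)
"
```

```text
t 7.15 dock tcp -36.85594082630871 224.02563902519503 238.04935857337333 F [ 0.52 -0.48  0.28] q [-0.74  0.59  0.39  1.53 -0.25  1.06 -0.25]
slide cm [-22.41  -0.61  19.4 ] dr [-0.07 -0.02  0.17]
tray {'point': [213.4, 406.0], 'conf': 0.77}
tray {'point': [268.4, 186.4], 'conf': 0.77}
tray {'point': [212.4, 282.5], 'conf': 0.71}
back_stop {'point': [193.8, 285.9], 'conf': 0.79}
```

View pics/zs7.png

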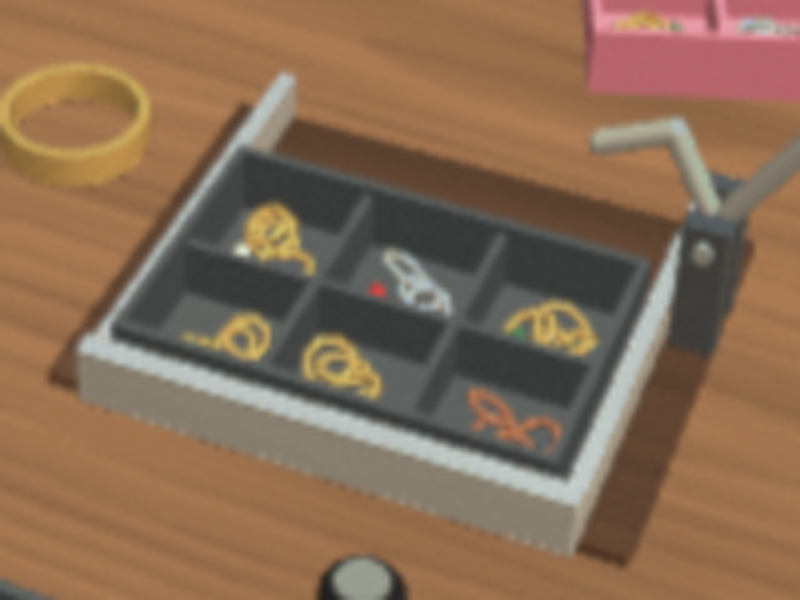

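View pics/z7.png

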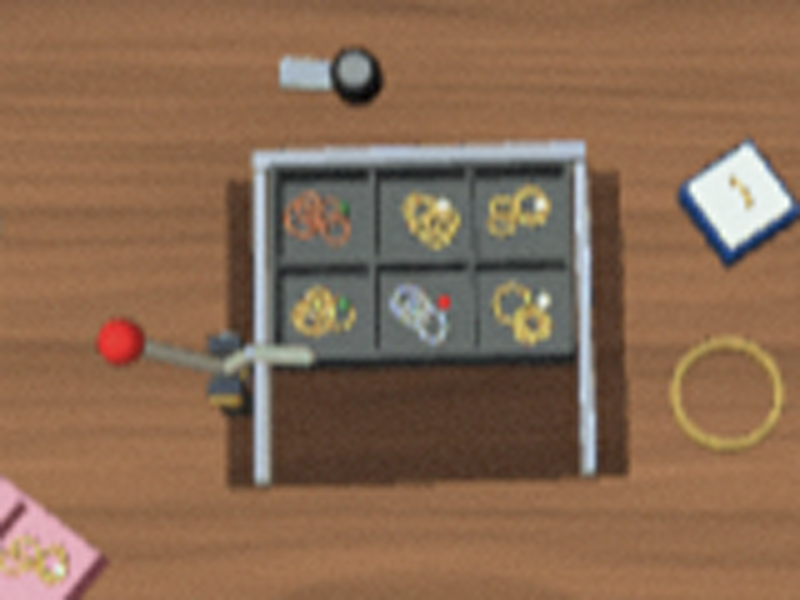

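```bash
python3 -c "
from mv import *
for cam,n,(x0,y0) in (('top','t7',(200,160)),('scene','s7',(260,250))):
  im=cv2.imread(f'pics/{n}.png')[y0:y0+120,x0:x0+160];im=cv2.resize(im,None,fx=5,fy=5,interpolation=cv2.INTER_CUBIC)
  def pl(pts,col):
    q=np.array([(proj(cam,D(*p))-[x0,y0])*5+2 for p in pts]);cv2.polylines(im,[q.round().astype(int)],True,col,1)
  pl([(95,-90,43),(95,90,43),(-25,90,43),(-25,-90,43)],(0,255,0))
  pl([(95,-100.5,36),(95,100.5,36),(103,100.5,36),(103,-100.5,36)],(255,0,255))
  pl([(-95,-92.5,30),(-95,92.5,30),(95,92.5,30),(95,-92.5,30)],(0,255,255))
  cv2.imwrite(f'pics/o{n}.png',im)
"
```

```text
(no output)
```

View pics/ot7.png

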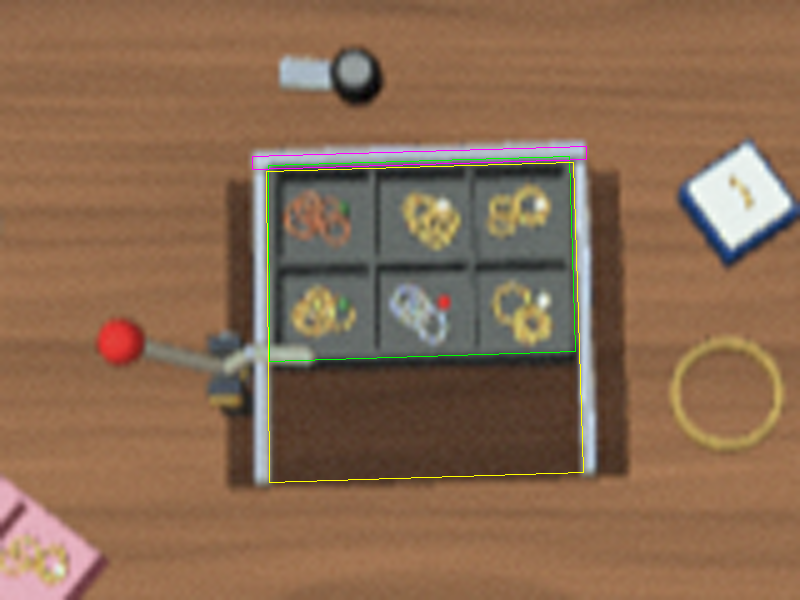

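View pics/os7.png

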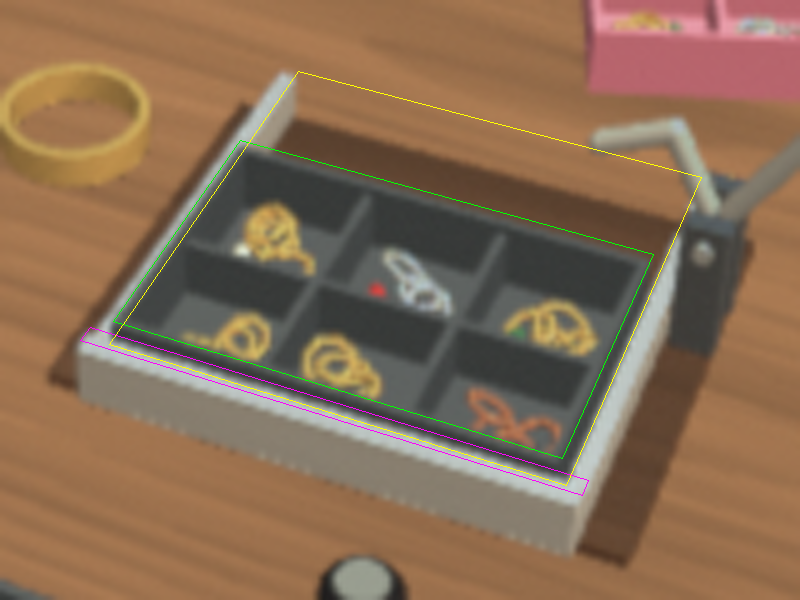

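Emit:
{"api": "jog_arm", "payload": {
  "slide": [
    [0,0.3,4],
    [0,0.3,8],
    [0,0.3,8.5],
    [-2,0.3,8.5],
    [-3,0.3,8.5]
  ],
  "dr": [
    [0,0,0],
    [0,0,0],
    [0,0,0],
    [0,0,0],
    [0,0,0]
  ],
  "fingers": [0,0,0,0,0]
}}

```text
t: 7.98
position: [556.6, 245.4, 155.8]
eef_rot: [0.002, 0.695, 0.719, -0.0]
wrist_force: [0.8, -0.6, 0.3]
width: 0.6
```

```bash
python3 z.py 8
```

```text
t 7.975 dock tcp -32.61324225254373 186.32888962814746 155.82441003100396 F [ 0.76 -0.64  0.27] q [-0.67  0.66  0.36  1.66 -0.28  0.86 -0.16]
slide cm [-18.61  -0.94  11.23] dr [ 0.12  0.15 -0.21]
```

View pics/s8.png

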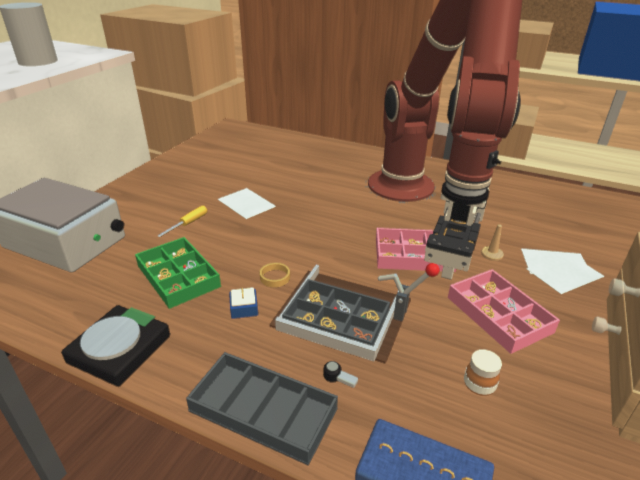

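Emit:
{"api": "jog_arm", "payload": {
  "slide": [
    [-1,0,0],
    [-2,0,0],
    [-3.2,0,0],
    [-4.4,0,0],
    [-5.4,0,0]
  ],
  "dr": [
    [0,0,0],
    [0,0,0],
    [0,0,0],
    [0,0,0],
    [0,0,0]
  ],
  "fingers": [0,0,0,0,0]
}}

```text
t: 8.7
position: [558.2, 189.8, 155.8]
eef_rot: [0.002, 0.695, 0.719, -0.001]
wrist_force: [0.3, 0.8, -0.2]
width: 0.4
```

```bash
python3 z.py 9
```

```text
t 8.7 dock tcp -33.090020630572965 130.68747835199343 155.7720367594298 F [ 0.29  0.76 -0.18] q [-0.58  0.64  0.35  1.72 -0.28  0.83 -0.08]
slide cm [-13.03  -0.89  11.23] dr [ 0.09  0.22 -0.3 ]
```

View pics/s9.png

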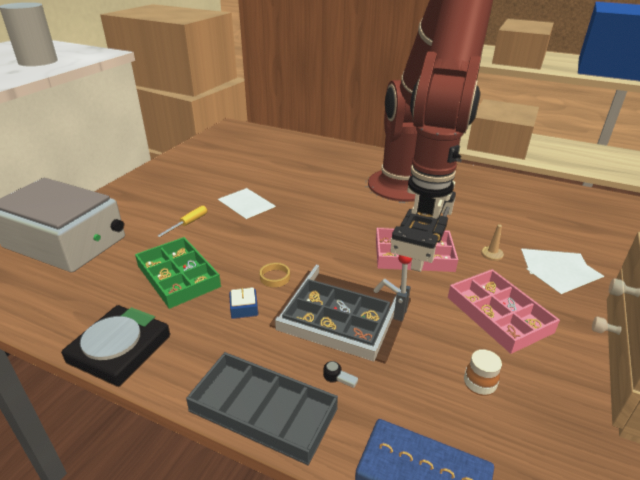

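Lever is near upright (ball at about 405,259). Pushing on.

Emit:
{"api": "jog_arm", "payload": {
  "slide": [
    [-0.7,0,0],
    [-1.4,0,0],
    [-2,0,0],
    [-2,0,0],
    [-2,0,0]
  ],
  "dr": [
    [0,0,0],
    [0,0,0],
    [0,0,0],
    [0,0,0],
    [0,0,0]
  ],
  "fingers": [0,0,0,0,0]
}}

```text
t: 9.43
position: [558.6, 168.5, 155.5]
eef_rot: [0.002, 0.696, 0.718, -0.002]
wrist_force: [-0.4, -0.2, -0.4]
width: 0.4
```

```bash
python3 z.py 10
```

```text
t 9.425 dock tcp -33.48500954173665 109.37809467011903 155.49599815463694 F [-0.35 -0.24 -0.35] q [-0.55  0.63  0.35  1.73 -0.27  0.83 -0.04]
slide cm [-10.89  -0.82  11.21] dr [ 0.02  0.29 -0.45]
```

View pics/s10.png

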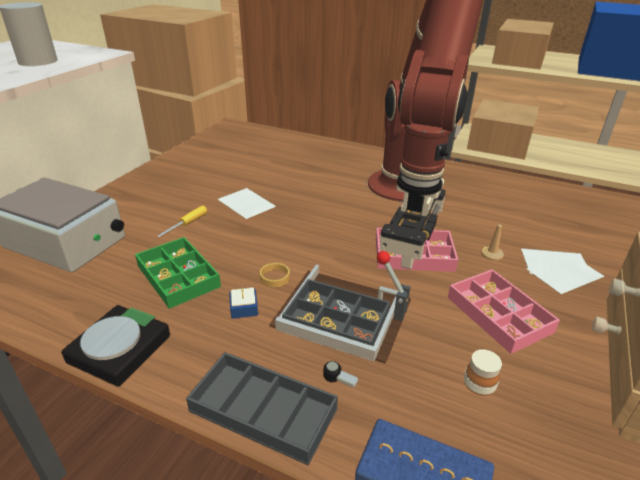

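Emit:
{"api": "jog_arm", "payload": {
  "slide": [
    [3,0,0],
    [6,0,0],
    [9,0,-3],
    [11,0,-8],
    [11,0,-10]
  ],
  "dr": [
    [0,0,0],
    [0,0,0],
    [0,0,0],
    [0,0,0],
    [0,0,0]
  ],
  "fingers": [0,0,0,0,0]
}}

```text
t: 10.15
position: [555.6, 282.8, 257.8]
eef_rot: [0.002, 0.694, 0.72, 0.001]
wrist_force: [0.8, -0.6, -0.1]
width: 0.5
```

```bash
python3 z.py 11; python3 -c "
import cv2
c=cv2.imread('pics/s11.png')[230:350,280:440]
cv2.imwrite('pics/zs11.png',cv2.resize(c,None,fx=5,fy=5,interpolation=cv2.INTER_CUBIC))"
```

```text
t 10.15 dock tcp -32.15157535925762 223.670885370117 257.79861177319964 F [ 0.82 -0.64 -0.14] q [-0.74  0.58  0.4   1.5  -0.24  1.11 -0.26]
slide cm [-22.33  -1.08  21.41] dr [ 0.27  0.09 -0.15]
```

View pics/zs11.png

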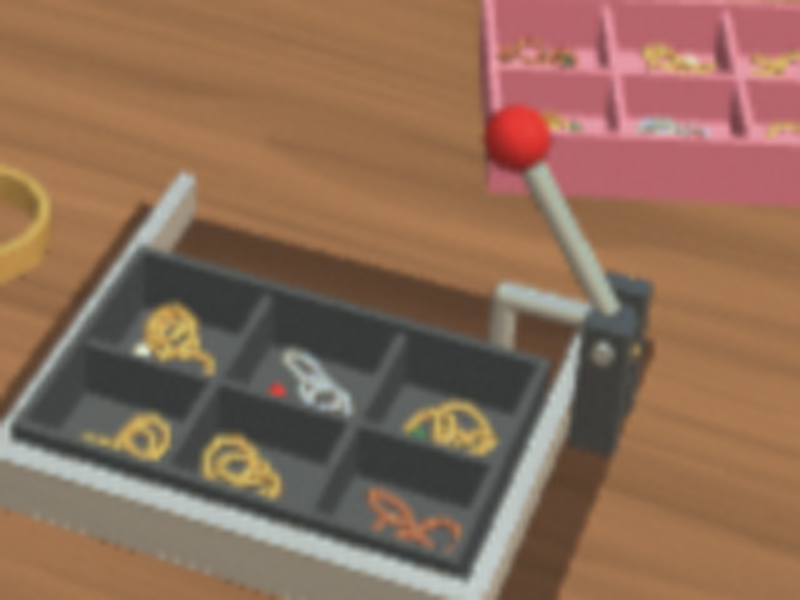

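View pics/t11.png

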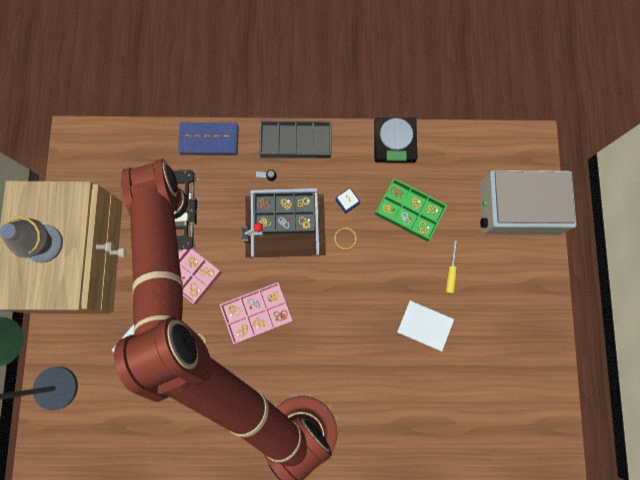

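Emit:
{"api": "jog_arm", "payload": {
  "slide": [
    [0,0,0],
    [0,0,0],
    [0,0,0]
  ],
  "dr": [
    [0,0,0],
    [0,0,0],
    [0,0,0]
  ],
  "fingers": [0,0,0]
}}

```text
t: 10.62
position: [556.0, 279.9, 256.6]
eef_rot: [0.003, 0.696, 0.718, 0.0]
wrist_force: [0.9, -0.4, -0.1]
width: 0.4
```

```bash
python3 -c "
from mv import *
im=save('top','t12')[:,:,:].astype(int);m=(im[...,0]>170)&(im[...,1]<60)&(im[...,2]<60);m[:,:240]=0;m[:,280:]=0;v,u=np.nonzero(m[:245]);print(u.mean(),v.mean(),proj('top',D(-34,65,139)),len(u))
st();print(ctrl.finish_job())"
```

```text
257.4736842105263 226.68421052631578 [257.96 227.37] 38
t 10.675 dock tcp -31.754720709609778 220.88020795924223 256.76773356402526 F [ 0.65 -0.07  0.18] q [-0.74  0.58  0.4   1.5  -0.24  1.1  -0.26]
the job is handed in; nothing more can be done
None
```

I pushed the tray home against the back stop with the shut fingertips. I then pushed the red ball over centre from the outside so the latch snapped to locked, backed the arm off to the side and above, and handed the job in at t = 10.7 s.

**Tray home:** the tray stalled under a rising push of about 19 N. With the latch still open, the outline of a home tray matched its rim in the top and scene pictures to within a pixel or two. A rougher reading of the tray's front corner came out about 6 mm short of home. I trusted the outline match, because the rim sits flush against the stop in both views.

**Latch locked:** in the last top picture the ball was within 1 pixel of where it should be when locked. In the last close-up, the stop finger stood down in front of the tray's front wall.

**Pushing force:** the fingers pressed down on the tray with 10 to 20 N while pushing, which was not intended. The tray looked flat in the later pictures and nothing suggested it had lifted.

**Other things:** the objects visible in the last pictures looked unmoved by eye. I did not measure them, and the arm hid the jar and most of the ring cone in the last top view. The wrist force was about 1 N or less at hand-in.

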